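# Count to the third bay of the divider rack and push the cap in

## Task

With the fingers closed, run the fingertips along the sprung rail on top of the divider rack, pressing it down lightly all the way, starting over the first gap at the end that has the black bow handle and counting gaps, and stop at the third gap without running on past it. Then lift off and push the loose white D-shaped cap lying in front of the rack along the bench into that third gap, round nose first, until it is fully home against the back. Only push the cap, never lift it, and leave everything else where it stands.

Things in the scene. Friction and masses are not known exactly. Their poses are not given: they have to be found in the camera images.
- rack: Fixed steel divider rack, six equal gaps in a row, open at front and top, no floor. Origin on the bench, mid-width, in the plane of the dividers' front edges; x points into the gaps (away from the robot), y along the row. Dividers 4 mm thick, 60 long (x), 38 high, every 52 mm from y = -156 to 156; gaps 48 mm clear, centred at y = -130, -78, -26, 26, 78, 130; back wall at x = 60 mm.
- rail_mid (a point): Middle of the top face of the aluminium rail, which runs along the rack's y above its back wall: 312 mm long (all six gaps), 14 mm wide, 8 mm thick, its top 60 mm above the bench and 67 mm behind the dividers' front edges. The rack's dividers and back wall stay 22 mm below the rail's top.
- rail (a joint): How far the rail is pressed down, m: 0 at rest, 0.010 at its stop. It sinks level as a whole, wherever it is pressed, and springs back; it takes about 1.5 N to start moving and 6 N per further 10 mm. A light touch of 2 to 7 mm is plenty.
- end_handle: Fixed steel end block (74 x 30 x 38 mm) with a black bow handle arching over it along x, 91 mm high in all, standing at one end of the rack, at y = +175 or -175 mm in the rack's frame. Gaps are counted from this end. Origin on the bench, mid-width, level with the dividers' front edges.
- cap: Loose white plastic cap to push, D-shaped in plan: 60 mm long (x), 40 wide (y), 26 high, 55 to 115 g. Origin on its underside at the centre of the 60 x 40 outline. The +x end is a half-round nose (radius 20), the -x end flat; sides flat from x = -30 to 10. Lies before the rack, nose roughly towards it. Home, its nose meets the back wall and its flat end is flush with the dividers' front edges.
- cap_nose (a point): Tip of the cap's round nose, on the cap's x axis, 30 mm from its origin and 13 mm up.
- end_plain: Fixed steel end block (74 x 30 x 38 mm) without a handle, at the other end of the rack. Origin as for end_handle.
- stored_cap: Another loose white cap of the same shape, already home in the second gap from the rack's +y end. Leave it. Origin as for cap.
- stored_block: Loose grey terminal block, 50 x 34 x 22 mm, in the gap at the rack's -y end. Leave it. Origin at the centre of its underside.
- jar: Small closed jar, 38 mm across, 50 mm high, standing in front of the rack to the left. Leave it. Origin at the centre of its underside.
- screwdriver: Screwdriver, 150 mm long, lying in front of the rack to the right. Leave it.
- tape: Grey ring-shaped roll, 90 mm across, 24 mm high, at the right of the bench. Leave it. Origin at the centre of its underside.
- mug: White mug, 76 mm across, 85 mm high, at the left of the bench. Leave it. Origin at the centre of its underside.
Not all that is in view belongs to the job. Leave any pink or red look-alike of the end_handle alone. What is shaped like the cap but red is not meant.

How it is judged (in metres and radians):
On the way, in this order (a step that is already met when the one before it is completed fails the run):
1. fingertip presses the rail over the first gap from the handle end (value of joint rail above 0.0008 m and contact force between the fingers and rack above 0.2 N and ((y of end_handle in the frame of rack above 0 m and y of the grasp point in the frame of rack between 0.114 and 0.146 m) or (y of end_handle in the frame of rack below 0 m and y of the grasp point in the frame of rack between -0.146 and -0.114 m))), for 0.02 s.
2. fingertip still on the rail over the divider between first and second gap (value of joint rail above 0.0008 m and contact force between the fingers and rack above 0.2 N and ((y of end_handle in the frame of rack above 0 m and y of the grasp point in the frame of rack between 0.095 and 0.113 m) or (y of end_handle in the frame of rack below 0 m and y of the grasp point in the frame of rack between -0.113 and -0.095 m))), for 0.02 s.
3. fingertip on the rail over the second gap (value of joint rail above 0.0008 m and contact force between the fingers and rack above 0.2 N and ((y of end_handle in the frame of rack above 0 m and y of the grasp point in the frame of rack between 0.062 and 0.094 m) or (y of end_handle in the frame of rack below 0 m and y of the grasp point in the frame of rack between -0.094 and -0.062 m))), for 0.02 s.
4. fingertip still on the rail over the divider between second and third gap (value of joint rail above 0.0008 m and contact force between the fingers and rack above 0.2 N and ((y of end_handle in the frame of rack above 0 m and y of the grasp point in the frame of rack between 0.043 and 0.061 m) or (y of end_handle in the frame of rack below 0 m and y of the grasp point in the frame of rack between -0.061 and -0.043 m))), for 0.02 s.
5. fingertip on the rail over the third gap (value of joint rail above 0.0008 m and contact force between the fingers and rack above 0.2 N and ((y of end_handle in the frame of rack above 0 m and y of the grasp point in the frame of rack between 0.01 and 0.042 m) or (y of end_handle in the frame of rack below 0 m and y of the grasp point in the frame of rack between -0.042 and -0.01 m))), for 0.02 s.
6. the cap is pushed home in the third gap (x of cap_nose in the frame of rack above 0.05 m and x of cap in the frame of rack between 0.024 and 0.034 m and ((y of end_handle in the frame of rack above 0 m and y of cap in the frame of rack between 0.018 and 0.034 m) or (y of end_handle in the frame of rack below 0 m and y of cap in the frame of rack between -0.034 and -0.018 m)) and angle between the x axis of cap and the x axis of rack, either way round below 0.2 rad and height (world z) of cap below 0.005 m and angle between cap's own z axis and vertical below 0.1 rad), for 0.1 s.
At the end, for the whole second after the job is handed in: The cap rests flat on the bench in the third gap counted from the handle end, nose first, within 6 mm of fully home and lengthwise within 0.2 rad; the rail has sprung back; stored parts have moved less than 12 mm and the other things less than 20 mm (all of step 6 and linear speed of cap below 0.01 m/s and value of joint rail below 0.001 m and distance of each of stored_cap, stored_block from where it was at the start of the episode below 0.012 m and distance of each of jar, screwdriver, tape, mug from where it was at the start of the episode below 0.02 m); the robot touches nothing.
It fails at once if the fingertip runs on the rail past the third gap (or starts from the wrong end) (value of joint rail above 0.0008 m and contact force between the fingers and rack above 0.2 N and ((y of end_handle in the frame of rack above 0 m and y of the grasp point in the frame of rack below -0.008 m) or (y of end_handle in the frame of rack below 0 m and y of the grasp point in the frame of rack above 0.008 m))).
It fails at once if the rack or rail is pushed harder than 25 N (contact force between the fingers and rack above 25 N).
It fails at once if the cap is lifted or tipped (height (world z) of cap above 0.01 m or angle between cap's own z axis and vertical above 0.35 rad).
It fails at once if a bystander is disturbed (stored parts 12 mm, others 20 mm) (distance of any of stored_cap, stored_block from where it was at the start of the episode above 0.012 m or distance of any of jar, screwdriver, tape, mug from where it was at the start of the episode above 0.02 m).
It also fails if it takes over 64 s, if anything falls off the work surface, if the arm or the gripper's body presses on something with over 40 N, if the wrist force passes 120 N, or if a joint passes its speed limit or range.

## Robot

A 6-joint arm with a two-finger parallel gripper is mounted at the origin on the work surface. World frame = base frame: x ahead of the robot, y to its left, z up, the work surface at z = 0. Lengths are in mm, angles in rad, forces in N, time in s.
With the tool pointing down it reaches from about 275 to 1000 mm from the base axis. Payload 8.4 kg.
Tool frame: the origin (TCP) lies at the centre of the arm's flange, where the gripper is bolted on; the fingertips stand 173 mm ahead of it and the grasp point (between the pads) lies 155 mm ahead of it (manip.tcp_to_grasp is the distance from the TCP to the grasp point, in mm); z points along the fingers, y is the direction in which the jaws open and shut (so a half turn about z gives the same grasp; the last joint's range is limited). The gripper opens to 85 mm and grips with 20 to 120 N. Pads are 22 mm wide; open, the fingers measure 114 mm over their backs; the gripper's body (76 mm by 85 mm) begins 54 mm behind the grasp point. The pads swing forward as they close: fully open they stand 13 mm farther back than shut.
Start: joints at [-1.261, 0.353, 1.633, -0, 1.155, -0.002], TCP at [191.732, -594.868, 404.681] pointing down, gripper open.
Joint ranges: [-2.63, 2.63], [-0.92, 2.1], [0.06, 2.66], [-1.3, 4.44], [0, 2.69], [-3.02, 3.02]. Speed limits (rad/s): [2.22, 2.22, 2.79, 3.14, 3.14, 3.14].

## Interface

Orientations are given as a 3x3 rotation matrix whose columns are the frame's x, y, z axes.
In Python, from station import readout, eyes, order, manip gives the robot as it stands. The module is installed in compiled form; this text tells all that it offers.
- The arm moves only by the tool arm_command, never from a script. Its argument "rows" is a list of rows, each a list of 2 entries, a list of its own where there are three numbers: the shift along the tool's x, y, z normalised to -1 to 1, where 1 is 0.3 m, then the turn about the tool's z normalised to -1 to 1, where 1 is 90 degrees. In form: [[[x, y, z], spin], ...]. A call has 1 to 12 rows; each row is the pose to reach, as a shift and turn from the pose commanded when the call began, along the tool's axes at that moment; what a row does not reach only later rows make up. A row lasts 1/8 s, in which the tool goes at most 62.5 mm and 10.7 degrees, less where a joint would pass 70% of its speed; a pose out of reach is approached as far as the arm can. A call with a number of a shift or a turn outside -1 to 1 is refused whole. A call with a gripper value outside its range is refused whole. "hand" is the closure, from 0 (fully open) to 1 (shut), set as the call begins (left out, the last holds). The fingers move at their own pace and stop on an object; the grip force is fixed at half the most. Time passes only in rows, so rows that repeat a pose let the fingers close. It gives the time, the measured TCP pose, the force and the opening at its end, in the units of the state.
- readout.get_state(): the state, without advancing time (a new reading comes with each control period).
- eyes.get_image(name): name is "scene" or "top" or "wrist"; returns a dict with "frame" (480x640x3 uint8, blue, green, red), "range_z" (480x640 float32, mm along the optical axis (not along the pixel's ray), 0 where there is no reading), "camera_matrix" (3x3 intrinsics, pixels), "k1" (the pictures are not rectified: a ray, as slopes to the right and down, at radius r is drawn at 1 + k1 r^2 times it, then the intrinsics apply), "xyz" and "attitude" of the camera in the world. Camera axes: x right, y up, looking along -z (the intrinsics and any distortion apply to the point x, -y, -z); pixel columns grow to the right and rows downward; lengths in mm; the calibration is good to about 2 mm. A picture is of the moment at which its call begins.
- order.hand_in(): hands the job in, once; it reports no verdict.
The state is a dict: "time": time; "q": joint angles; "qvel": joint speeds; "joint_efforts": joint torques, N m; "tool_pos": TCP position; "tool_rot": TCP orientation; "contact_force": force on the tool from outside, world axes, zero at the start; "wrist_torque": the same for the moment, N m; "width": finger opening in mm.
Only numpy, scipy, OpenCV 4.12 (cv2) and the standard library are available. Lean on these libraries where they do the work, as an engineer would, in place of code of your own. Each camera call takes 0.05 s, during which the arm holds its last target. There are 200 camera calls.

## Working session

There is one attempt and no reset: what is moved stays moved. The work goes in short steps, Python scripts to look and compute and a tool call to move; the robot and the scene stay as the last step left them, time stands still between calls to the robot, and variables do not carry over. Pictures are saved under pics/ and viewed, about 8 in all and at most 12, crops included, and the job is handed in when it is done.

Besides the shell and the picture viewer there is one more tool, called after ">>>" as name(argument=value, ...) on one line, values as JSON. arm_command: Moves the arm, as the interface text tells. Scaled input: -1 to 1 covers 0.3 m each way for a shift and 90 degrees each way for a turn. Its arguments: {"type":"object","properties":{"rows":{"type":"array"},"hand":{"type":"number"}},"required":["rows"]}

```bash
mkdir -p pics; cat > h.py <<'E'
import numpy as np, cv2
from station import readout, eyes
def grab(n,f):
    d=eyes.get_image(n); np.savez(f,**d); cv2.imwrite(f'pics/{f}.png',d['frame']); return d
def load(f): return dict(np.load(f+'.npz'))
def rays(d,px):
    K=np.array(d['camera_matrix']);k=float(d['k1'])
    p=cv2.undistortPoints(np.float64(px).reshape(-1,1,2),K,np.array([k,0,0,0.])).reshape(-1,2)
    v=np.c_[p[:,0],-p[:,1],-np.ones(len(p))]
    return v@np.array(d['attitude']).T
def plane(d,px,z):
    v=rays(d,px);o=np.array(d['xyz']); return o+v*((z-o[2])/v[:,2])[:,None]
def depth(d,px):
    v=rays(d,px);px=np.int32(px).reshape(-1,2); return np.array(d['xyz'])+v*d['range_z'][px[:,1],px[:,0]][:,None]
E
python3 - <<'E'
from h import *
for n in('scene','top'):
    d=grab(n,n+'0'); print(n,d['xyz'],np.round(d['attitude'],3).tolist(),d['k1'],d['camera_matrix'][0][0])
print(readout.get_state())
E
```

```text
scene [1246.73282764 -391.76867167 1167.57886276] [[0.438, -0.72, 0.539], [0.899, 0.348, -0.266], [0.004, 0.601, 0.8]] -0.009568232139747092 537.5306225142533
top [ 420.89117536  -20.37486066 1235.33838771] [[-0.03, 0.996, -0.085], [-0.999, -0.031, -0.014], [-0.017, 0.085, 0.996]] -0.013619381922728402 534.8574619568807
{'time': 0.1, 'q': array([-1.26139107e+00,  3.53567783e-01,  1.63405702e+00,  1.51158792e-05,
        1.15516454e+00, -2.35877862e-03]), 'qvel': array([ 0.00043395, -0.0005405 , -0.00144941,  0.00094072,  0.00106286,
       -0.00062015]), 'joint_efforts': array([-1.00492209e-03, -6.06361556e+01, -3.42817318e+01,  4.07518337e-05,
        3.81680700e-03, -2.31473997e-06]), 'tool_pos': array([ 191.67551602, -594.66690867,  404.0447249 ]), 'tool_rot': array([[ 9.51795831e-01,  3.06732088e-01, -3.51211453e-04],
       [ 3.06732288e-01, -9.51795143e-01,  1.14407877e-03],
       [ 1.66443142e-05, -1.19665729e-03, -9.99999284e-01]]), 'contact_force': array([ 0.28141513, -0.81207015,  0.13688432]), 'wrist_torque': array([-0.01768116,  0.01108709,  0.02881144]), 'width': 85.45739158916525}
```

View pics/top0.png

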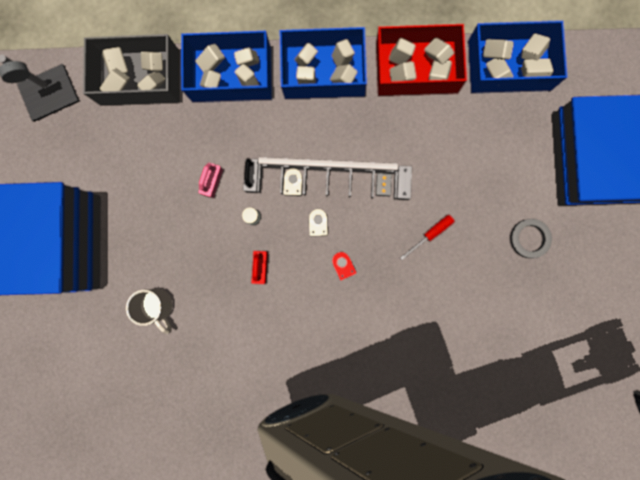

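View pics/scene0.png

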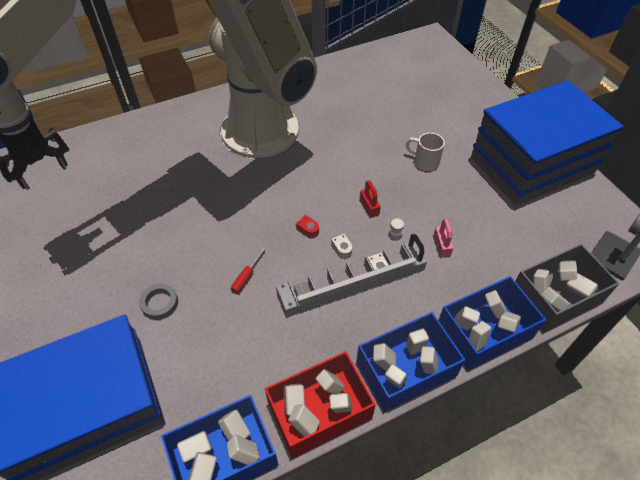

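The top view shows the rack's handle at its left (+y) end, about (250,175). The rail runs (258,161)–(398,167), the cap is at (318,222), and a stored cap sits in gap 2 at (292,182). The scene view agrees.

```bash
python3 - <<'E'
from h import *
d=load('top0');f=d['frame'];hsv=cv2.cvtColor(f,cv2.COLOR_BGR2HSV)
cv2.imwrite('pics/crop.png',cv2.resize(f[145:245,235:435],None,fx=4,fy=4,interpolation=cv2.INTER_CUBIC))
m=((hsv[...,1]<45)&(hsv[...,2]>170)).astype(np.uint8)
m[:150]=0;m[245:]=0;m[:,:235]=0;m[:,430:]=0
n,l,s,c=cv2.connectedComponentsWithStats(m)
for i in range(1,n):
    if s[i,4]<15: continue
    ys,xs=np.nonzero(l==i); print(i,s[i],c[i].round(1),cv2.minAreaRect(np.c_[xs,ys].astype(np.float32)))
# height-based: rail points by depth
u,v=np.meshgrid(np.arange(235,430),np.arange(150,245));px=np.c_[u.ravel(),v.ravel()]
P=depth(d,px)
r=P[(P[:,2]>52)&(P[:,2]<70)]; r=r[:,:]
print('rail',len(r),r.mean(0),r.min(0),r.max(0))
q=P[(P[:,2]>16)&(P[:,2]<32)&(px[:,1]>205)&(px[:,0]>300)&(px[:,0]<340)]
print('cap',len(q),q.mean(0),cv2.minAreaRect(q[:,:2].astype(np.float32)))
E
```

```text
1 [258 157 140  13 910] [328.  162.8] ((327.5102233886719, 162.78173828125), (139.31576538085938, 6.570909023284912), 2.683774948120117)
2 [243 160  14  30  76] [252.6 178.2] ((249.69537353515625, 174.48309326171875), (12.092464447021484, 29.620990753173828), 3.1798300743103027)
3 [398 166  14  31 315] [404.5 181.2] ((404.73773193359375, 181.03207397460938), (12.249297142028809, 30.406057357788086), 2.4895529747009277)
4 [283 170  19  25 367] [292.3 182.6] ((292.28985595703125, 182.1526641845703), (17.361459732055664, 24.745067596435547), 3.814074993133545)
14 [241 207  16  16 210] [248.5 214.5] ((248.5, 214.5), (15.0, 15.0), 90.0)
15 [308 208  19  28 463] [317.2 222.4] ((317.0, 221.5), (27.0, 18.0), 90.0)
rail 961 [648.95089075   6.46492066  59.34731273] [ 532.20133614 -158.37762612   52.02816413] [672.199169   187.42105205  68.7960818 ]
cap 426 [524.78984636  21.63192316  25.87180465] ((526.6636352539062, 21.252927780151367), (38.86454391479492, 57.655033111572266), 88.76826477050781)
```

View pics/crop.png

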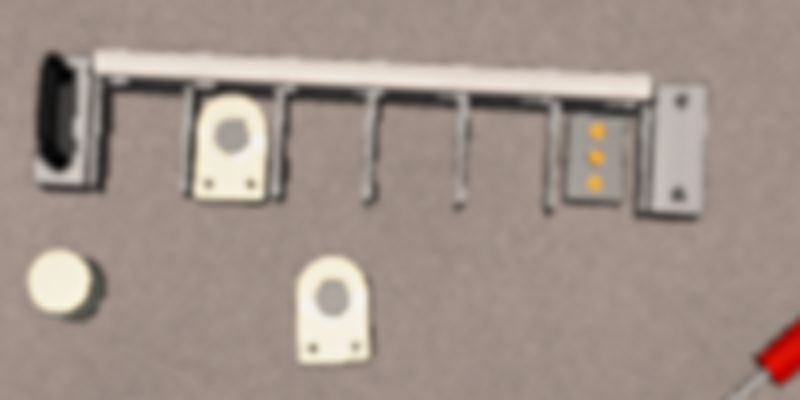

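The crop confirms six gaps: stored cap in gap 2, block in gap 6, and an empty third gap just beyond the free cap.

```bash
cat > m.py <<'E'
from h import *
def rackcap(d,box=(200,145,450,250)):
    f=d['frame'];hsv=cv2.cvtColor(f,cv2.COLOR_BGR2HSV)
    m=((hsv[...,1]<45)&(hsv[...,2]>170)).astype(np.uint8)
    n,l,s,c=cv2.connectedComponentsWithStats(m)
    return l,s,c
E
python3 - <<'E'
from m import *
d=load('top0');l,s,c=rackcap(d)
i=l[163,328]; ys,xs=np.nonzero(l==i)
P=plane(d,np.c_[xs,ys],60); k=(xs>262)&(xs<394)
P_=P[k]; 
vx,vy,x0,y0=cv2.fitLine(P_[:,:2].astype(np.float32),cv2.DIST_L2,0,.01,.01).ravel()
t=np.array([vx,vy])*np.sign(vy); yaw=np.arctan2(-t[0],t[1])
e=(P[:,:2]-[x0,y0])@t; mid=np.array([x0,y0])+t*(e.min()+e.max())/2
ex=np.array([np.cos(yaw),np.sin(yaw)]); o=mid-67*ex
print('yaw',np.degrees(yaw),'railmid',mid,'len',np.ptp(e),'rack origin',o)
R=np.c_[ex,t]
for nm,pt,z in(('plainblk',(404.7,181),38),('stored',(292.3,182.2),26)):
    p=plane(d,[pt],z)[0,:2]; print(nm,R.T@(p-o))
i=l[230,312]; ys,xs=np.nonzero(l==i); C=plane(d,np.c_[xs,ys],26)[:,:2]
cn,_=cv2.findContours((l==i).astype(np.uint8),cv2.RETR_EXTERNAL,cv2.CHAIN_APPROX_NONE)
B=plane(d,cn[0].reshape(-1,2),26)[:,:2]
for a in range(-8,9,2): # width of side region vs angle
    A=np.radians(a);r=np.array([[np.cos(A),-np.sin(A)],[np.sin(A),np.cos(A)]]);Q=B@r; print(a,np.ptp(Q,0).round(1),end=' ')
b=B[B[:,0]<B[:,0].min()+3]; print('\nflat end y range',b[:,1].min(),b[:,1].max(),'x',B[:,0].min(),B[:,0].max(),'y',B[:,1].min(),B[:,1].max())
L=B[(B[:,0]>B[:,0].min()+5)&(B[:,0]<B[:,0].min()+38)]
for sgn in(1,-1):
    S=L[(L[:,1]-C[:,1].mean())*sgn>0]; print('side',np.degrees(np.polyfit(S[:,0],S[:,1],1)[0]),S[:,1].mean())
ctr=np.array([(B[:,0].min()+B[:,0].max())/2,(B[:,1].min()+B[:,1].max())/2]); print('cap ctr',ctr,'in rack',R.T@(ctr-o))
for y in(130,26): print('rail pt',y,o+67*ex+y*t)
j=l[214,248]; print('jar',plane(d,[(248.5,214.5)],50))
E
```

```text
yaw -4.560426 railmid [656.38853081  -3.42083095] len 310.5711385636689 rack origin [589.60065086   1.90636851]
plainblk [  37.98145844 -176.0210342 ]
stored [25.11240279 78.746847  ]
-8 [63.6 45.2] -6 [63.1 43.9] -4 [62.4 42.6] -2 [61.6 41.2] 0 [61.9 41.6] 2 [62.2 42.4] 4 [62.4 43.1] 6 [62.6 43.8] 8 [62.6 44.9] 
flat end y range 4.783123885024402 43.37521092437058 x 497.9517454085567 559.8334141140081 y 3.6594978794912407 45.2260475771258
side -1.9019915314429803 43.44136776913036
side -1.6643948915831235 4.2218807134401315
cap ctr [528.89257976  24.44277273] in rack [-62.30775124  17.63812968]
rail pt 130 [666.72488697 126.16759374]
rail pt 26 [658.45580204  22.49685361]
jar [[547.2278809  176.11197781  50.        ]]
```

>>> arm_command(rows=[[[0.75,-0.6,0],0],[[0.75,-0.6,0],0],[[0.75,-0.6,0],0],[[0.75,-0.6,0],0],[[0.75,-0.6,0],0],[[0.75,-0.6,0],0]], hand=1)

```text
time: 0.85
tool_pos: [351.6, -352.5, 404.6]
tool_rot: [[0.951, 0.31, -0.0], [0.31, -0.951, 0.001], [0.0, -0.001, -1.0]]
contact_force: [-0.4, 0.4, -0.3]
width: -0.2
```

>>> arm_command(rows=[[[0.75,-0.6,0],0],[[0.75,-0.6,0],0],[[0.75,-0.6,0],0],[[0.75,-0.6,0],0],[[0.75,-0.6,0],0],[[0.75,-0.6,0],0]])

```text
time: 1.6
tool_pos: [510.7, -113.1, 404.4]
tool_rot: [[0.951, 0.309, -0.0], [0.309, -0.951, 0.0], [-0.0, -0.0, -1.0]]
contact_force: [-0.3, 0.1, 0.1]
width: -0.0
```

>>> arm_command(rows=[[[0.75,-0.6,0],0.249],[[0.75,-0.6,0],0.249],[[0.75,-0.6,0],0.249],[[0.75,-0.6,0],0.249],[[0.75,-0.6,0],0.249],[[0.75,-0.6,0],0.249],[[0.75,-0.6,0],0.249]])

```text
time: 2.48
tool_pos: [668.3, 124.3, 404.1]
tool_rot: [[0.997, -0.08, -0.001], [-0.08, -0.997, -0.001], [-0.001, 0.001, -1.0]]
contact_force: [0.3, 1.0, -0.2]
width: -0.1
```

```bash
cat > nav.py <<'E'
from h import *
O=np.array([589.6,1.9]);Y=np.radians(-4.56);RR=np.array([[np.cos(Y),-np.sin(Y)],[np.sin(Y),np.cos(Y)]])
def where(tgt=None):
    s=readout.get_state();p=np.array(s['tool_pos']);R=np.array(s['tool_rot'])
    yaw=np.degrees(np.arctan2(R[1,0],R[0,0]))
    print('t',s['time'],'tcp',p.round(1),'tip in rack',(RR.T@(p[:2]+R[:2,2]*173-O)).round(1),'tip z',round(p[2]+R[2,2]*173,1),'yaw',round(yaw,2),'F',np.round(s['contact_force'],1),'w',round(s['width'],1))
    if tgt is not None:  # tip target rack x,y, z
        w=np.r_[O+RR@np.array(tgt[:2],float),tgt[2]]-(p+R[:,2]*173)
        print('shift',(R.T@w/300).round(4),'spin',round((yaw+4.56)/90,4))
E
python3 - <<'E'
from nav import *
where((67,127,90)); grab('wrist','w1'); grab('scene','s1')
E
```

```text
t 2.475 tcp [668.3 124.3 404.1] tip in rack [ 68.5 128.1] tip z 231.1 yaw -4.59 F [ 0.3  1.  -0.2] w -0.1
shift [-0.0042  0.0032  0.4703] spin -0.0004
```

View pics/w1.png

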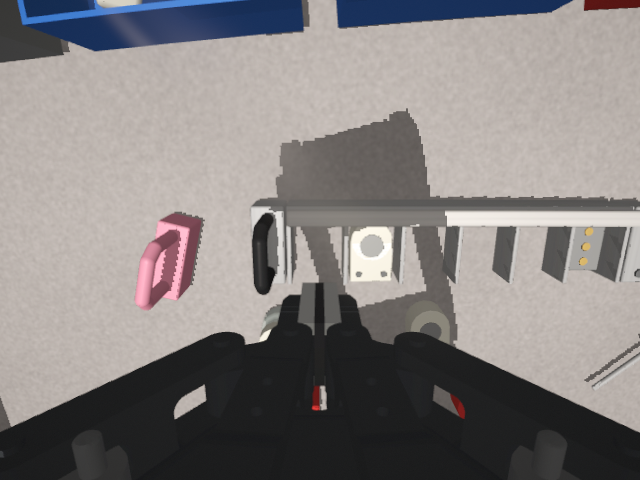

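The wrist view shows the rail at rows ~205–225, with its left end near (288,214) and the handle at (264,252). I'll use it to cross-check the rail position.

```bash
python3 - <<'E'
from nav import *
d=load('w1')
for px in((288,215),(400,215),(600,217),(500,206),(500,225),(456,281),(516,281),(405,281)):
    z=60 if px[1]<230 else 38
    print(px,(RR.T@(plane(d,[px],z)[0,:2]-O)).round(1),depth(d,[px])[0].round(1))
E
```

```text
(288, 215) [ 70.1 153.5] [671.8 149.3  60.7]
(400, 215) [70.  60.5] [664.3  56.7  60.6]
(600, 217) [  68.4 -110.5] [ 648.8 -114.2   59.3]
(500, 206) [ 77.6 -22.7] [660.2 -37.5  37.3]
(500, 225) [ 61.4 -24.6] [648.6 -28.   59.1]
(456, 281) [ 2.6 -0.3] [591.8   1.1  37. ]
(516, 281) [  2.3 -57.4] [ 5.706e+02 -7.550e+01 -5.000e-01]
(405, 281) [ 2.8 47.7] [580.3  41.1  -1. ]
```

>>> arm_command(rows=[[[-0.003,0.003,0.2],0],[[-0.003,0.003,0.4],0],[[-0.003,0.003,0.5],0],[[-0.003,0.003,0.5],0],[[-0.003,0.003,0.5],0]])

```text
time: 3.2
tool_pos: [668.2, 124.7, 256.5]
tool_rot: [[0.997, -0.08, 0.002], [-0.08, -0.997, 0.0], [0.002, -0.001, -1.0]]
contact_force: [0.9, -0.5, -0.2]
width: -0.4
```

```bash
python3 -c "
from nav import *
where((67,127,56))"
```

```text
t 3.2 tcp [668.2 124.7 256.5] tip in rack [ 68.9 128.7] tip z 83.5 yaw -4.59 F [ 0.9 -0.5 -0.2] w -0.4
shift [-0.0067  0.0057  0.0916] spin -0.0004
```

>>> arm_command(rows=[[[0,0.005,0.04],0],[[0,0.005,0.06],0],[[0,0.005,0.07],0],[[0,0.005,0.078],0],[[0,0.005,0.085],0],[[0,0.005,0.09],0],[[0,0.005,0.09],0]])

```text
time: 4.08
tool_pos: [667.4, 123.8, 227.8]
tool_rot: [[0.997, -0.079, -0.0], [-0.079, -0.997, -0.0], [-0.0, 0.0, -1.0]]
contact_force: [-2.6, 0.1, 5.7]
width: 0.1
```

```bash
python3 -c "
from nav import *
where((67,26,56))"
```

```text
t 4.075 tcp [667.4 123.8 227.8] tip in rack [ 67.8 127.7] tip z 54.8 yaw -4.54 F [-2.6  0.1  5.7] w 0.1
shift [-0.0028  0.3391 -0.004 ] spin 0.0002
```

>>> arm_command(rows=[[[0,0.02,-0.003],0],[[0,0.05,-0.003],0],[[0,0.085,-0.003],0],[[0,0.12,-0.003],0],[[0,0.155,-0.003],0],[[0,0.19,-0.003],0],[[0,0.225,-0.003],0],[[0,0.26,-0.003],0],[[0,0.29,-0.003],0],[[0,0.315,-0.003],0],[[0,0.33,-0.003],0],[[0,0.33,-0.003],0]])

```text
time: 5.58
tool_pos: [659.5, 24.5, 228.6]
tool_rot: [[0.997, -0.079, -0.0], [-0.079, -0.997, -0.001], [-0.0, 0.001, -1.0]]
contact_force: [0.6, -2.0, 4.7]
width: 0.1
```

```bash
python3 -c "
from nav import *
where((67,26,56)); grab('scene','s2')
cv2.imwrite('pics/s2c.png',cv2.resize(load('s2')['frame'][200:330,260:460],None,fx=4,fy=4))"
```

```text
t 5.575 tcp [659.5  24.5 228.6] tip in rack [67.9 27.9] tip z 55.6 yaw -4.54 F [ 0.6 -2.   4.7] w 0.1
shift [-0.003   0.0064 -0.0014] spin 0.0002
```

View pics/s2c.png

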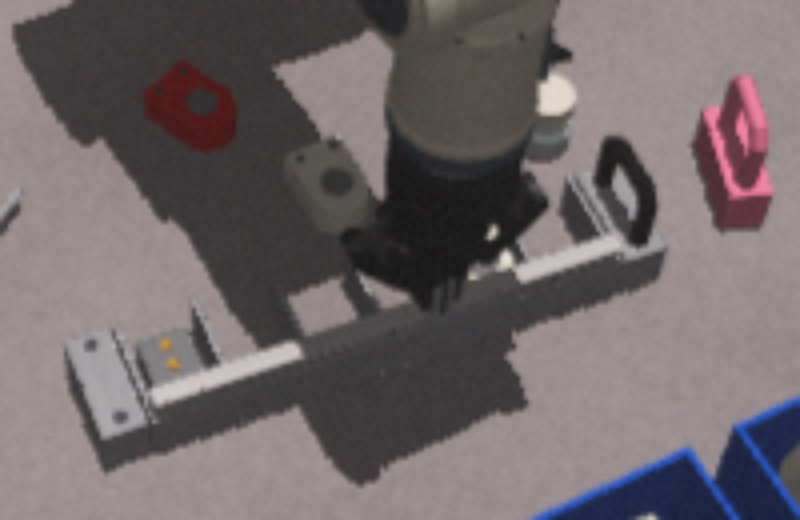

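The fingertip is on the rail just on the handle side of its middle (tip ≈(437,300), rail mid ≈(390,325)), so over the third gap. Now I'll lift and go behind the cap.

>>> arm_command(rows=[[[0,0,-0.05],0],[[0,0,-0.15],0],[[0,0,-0.3],0],[[0,0,-0.35],0],[[-0.2,0.03,-0.35],0],[[-0.4,0.03,-0.35],0],[[-0.6,0.03,-0.35],0],[[-0.62,0.03,-0.35],0],[[-0.62,0.03,-0.35],0],[[-0.62,0.03,-0.35],0]])

```text
time: 6.88
tool_pos: [474.8, 30.9, 333.8]
tool_rot: [[0.997, -0.079, 0.001], [-0.079, -0.997, 0.0], [0.001, -0.0, -1.0]]
contact_force: [0.1, -0.0, -0.7]
width: -0.1
```

```bash
python3 -c "
from nav import *
where((-117,18,8)); grab('wrist','w3')"
```

```text
t 6.875 tcp [474.8  30.9 333.8] tip in rack [-116.5   19.8] tip z 160.8 yaw -4.54 F [ 0.1 -0.  -0.7] w -0.1
shift [-0.0022  0.0062  0.5093] spin 0.0002
```

View pics/w3.png

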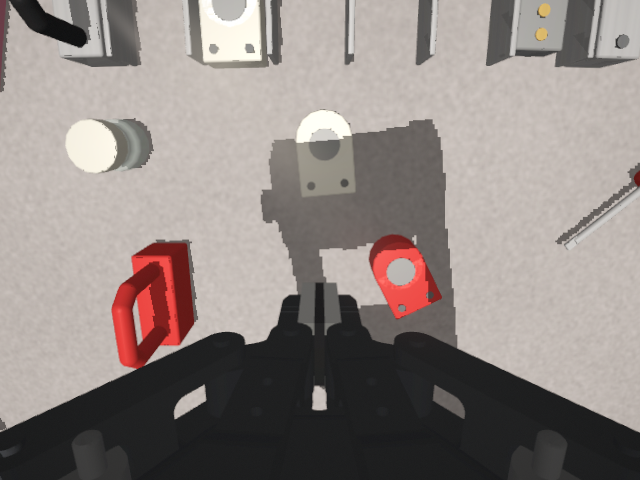

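The wrist view shows the cap's flat end at (301,196)–(356,193) and nose at (323,109). The third gap lies between the dividers at columns ~272 and ~350, row 65. The red cap is at (403,275).

```bash
python3 - <<'E'
from nav import *
d=load('w3')
for n,px,z in(('flatL',(301,196),26),('flatR',(356,193),26),('nose',(323,109),26),('sideL',(297,140),26),('sideR',(352,140),26),('div+52',(272,66),38),('div0',(349,66),38),('div-52',(425,65),38),('redtop',(380,240),26),('red L',(371,265),26),('stored flat',(203,63),26),('storedR',(265,61),26)):
    print(n,(RR.T@(plane(d,[px],z)[0,:2]-O)).round(1),depth(d,[px])[0].round(0))
E
```

```text
flatL [-93.2  32.7] [496.  43.   0.]
flatR [-91.  -7.] [494.  -0.  -0.]
nose [-33.1  16.9] [558.  21.  24.]
sideL [-53.8  35.1] [539.  41.  26.]
sideR [-53.8  -3.4] [535.   1.   1.]
div+52 [-7.4 49.8] [593.  56.  -1.]
div0 [-7.4  0.4] [589.  -0.  -2.]
div-52 [ -6.6 -48.4] [585. -56.  -0.]
redtop [-126.2  -25.8] [457. -16.   7.]
red L [-145.9  -19.8] [441.  -7.  21.]
stored flat [-3.2 97.5] [598. 105.   6.]
storedR [-2.2 55.8] [595.  60.   8.]
```

>>> arm_command(rows=[[[-0.002,0.019,0.15],0],[[-0.002,0.019,0.3],0],[[-0.002,0.019,0.42],0],[[-0.002,0.019,0.48],0],[[-0.002,0.019,0.5],0],[[-0.002,0.019,0.507],0],[[-0.002,0.019,0.507],0]])

```text
time: 7.8
tool_pos: [472.9, 25.3, 182.0]
tool_rot: [[0.997, -0.079, 0.001], [-0.079, -0.997, 0.0], [0.001, -0.0, -1.0]]
contact_force: [-0.9, 0.3, -0.2]
width: -0.1
```

```bash
python3 -c "
from nav import *
where((-103,14,8))"
```

```text
t 7.8 tcp [472.9  25.3 182. ] tip in rack [-118.    14.1] tip z 9.0 yaw -4.55 F [-0.9  0.3 -0.2] w -0.1
shift [0.0499 0.0002 0.0034] spin 0.0001
```

>>> arm_command(rows=[[[0.02,0,0],0],[[0.04,0,0],0],[[0.055,0,0],0],[[0.07,0,0],0],[[0.085,-0.003,0],0],[[0.1,-0.007,0],0],[[0.115,-0.01,0],0],[[0.13,-0.014,0],0],[[0.145,-0.018,0],0],[[0.16,-0.022,0],0],[[0.16,-0.022,0],0]])

```text
time: 9.18
tool_pos: [521.3, 28.1, 181.5]
tool_rot: [[0.997, -0.079, 0.001], [-0.079, -0.997, 0.0], [0.001, -0.0, -1.0]]
contact_force: [-1.3, -0.1, 0.0]
width: -0.1
```

```bash
python3 -c "
from nav import *
where((-12,26,9)); grab('wrist','w4'); grab('top','t4')
cv2.imwrite('pics/w4c.png',load('w4')['frame'][0:330])"
```

```text
t 9.175 tcp [521.3  28.1 181.5] tip in rack [-70.1  20.7] tip z 8.5 yaw -4.54 F [-1.3 -0.1  0. ] w -0.1
shift [ 0.1936 -0.0175 -0.0014] spin 0.0002
```

View pics/w4c.png

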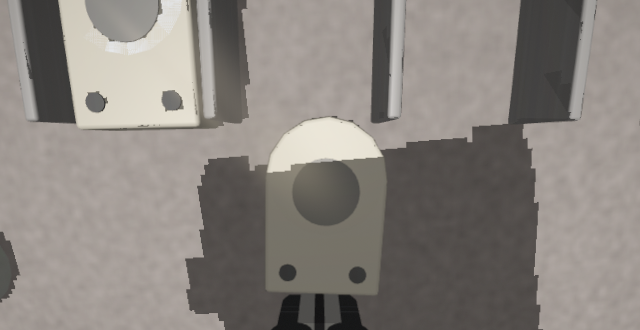

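The cap is squarely in front of the fingertips, with flat end at (266,292)–(379,294) and nose at (333,117). The gap lies between the divider fronts at columns ~216 and ~388.

```bash
python3 - <<'E'
from nav import *
d=load('w4')
for n,px,z in(('flatL',(266,292),26),('flatR',(379,294),26),('nose',(331,117),26),('sideL',(267,180),26),('sideR',(386,180),26),('hL',(288,272),26),('hR',(358,275),26),('d52top',(211,117),38),('d0 top',(395,117),38),('d-52',(577,120),38)):
    print(n,(RR.T@(plane(d,[px],z)[0,:2]-O)).round(1),depth(d,[px])[0].round(0))
E
```

```text
flatL [-57.5  39.1] [525.  50.   0.]
flatR [-58.3  -0.4] [520.   3.  -0.]
nose [ 0.8 16.9] [592.  19.  24.]
sideL [-18.7  37.4] [574.  41.  25.]
sideR [-18.7  -1. ] [571.   2.  25.]
hL [-50.1  31.2] [542.  37.  27.]
hR [-51.2   7.2] [539.  13.  27.]
d52top [ 0.3 50.9] [594.  53.  37.]
d0 top [ 0.3 -0.8] [590.   1.  38.]
d-52 [ -0.1 -53. ] [585. -52.  36.]
```

Lateral offset is still ~7 mm with a small yaw, so I'll nudge the cap sideways from its −y side.

>>> arm_command(rows=[[[-0.03,0,0],0],[[-0.05,0,0],0],[[-0.05,0,-0.1],0],[[-0.05,0.05,-0.16],0],[[-0.02,0.17,-0.16],0],[[0.145,0.17,-0.16],0],[[0.145,0.17,-0.16],0],[[0.145,0.17,-0.16],0],[[0.145,0.17,-0.05],0],[[0.145,0.17,0],0],[[0.145,0.17,0],0]])

```text
time: 10.65
tool_pos: [559.0, -26.1, 180.5]
tool_rot: [[0.997, -0.079, -0.003], [-0.079, -0.997, 0.0], [-0.003, 0.0, -1.0]]
contact_force: [-0.2, -0.1, 0.3]
width: -0.3
```

>>> arm_command(rows=[[[0,-0.02,0],0],[[0,-0.035,0],0],[[0,-0.045,0],0],[[0,-0.053,0],0],[[0,-0.06,0],0],[[0,-0.065,0],0],[[0,-0.065,0],0]])

```text
time: 11.52
tool_pos: [561.6, -6.7, 181.4]
tool_rot: [[0.997, -0.079, -0.0], [-0.079, -0.997, 0.0], [-0.0, -0.0, -1.0]]
contact_force: [0.5, -0.3, -0.6]
width: 0.1
```

```bash
python3 -c "
from nav import *
where((-26,-10,9)); grab('wrist','w5')
cv2.imwrite('pics/w5c.png',load('w5')['frame'][0:350])"
```

```text
t 11.525 tcp [561.6  -6.7 181.4] tip in rack [-27.2 -10.8] tip z 8.4 yaw -4.54 F [ 0.5 -0.3 -0.6] w 0.1
shift [ 0.004  -0.0026 -0.0019] spin 0.0002
```

View pics/w5c.png

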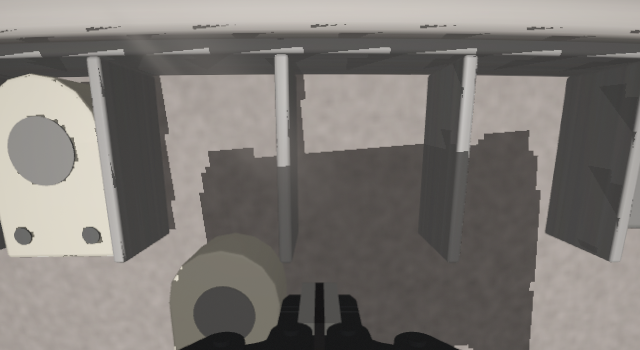

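The cap's nose is at (233,234) with sides at columns ~170 and ~284. The third gap's divider fronts are at columns 122 and 285, row 260.

```bash
python3 - <<'E'
from nav import *
d=load('w5')
for n,px,z in(('nose',(233,234),26),('sideL',(170,300),26),('sideR',(284,300),26),('hole',(224,314),26),('d52',(122,260),38),('d0',(285,261),38),('d-52',(455,261),38)):
    print(n,(RR.T@(plane(d,[px],z)[0,:2]-O)).round(1),(RR.T@(depth(d,[px])[0][:2]-O)).round(1),depth(d,[px])[0].round(0))
E
```

```text
nose [ 6.3 17.8] [ 0.6 23. ] [592.  25.   4.]
sideL [-17.7  41.5] [-18.   41.9] [575.  45.  25.]
sideR [-17.6   1.3] [-20.3   1.9] [570.   5.  20.]
hole [-23.   22.8] [-22.9  22.7] [569.  26.  26.]
d52 [ 1.  50.2] [ 0.6 50.8] [594.  53.  37.]
d0 [ 0.7 -0.5] [ 0.8 -0.5] [590.   1.  38.]
d-52 [  0.7 -52.9] [  0.7 -53. ] [586. -51.  38.]
```

>>> arm_command(rows=[[[0,-0.006,0],0],[[0,-0.011,0],0],[[0,-0.011,0],0],[[0,0.02,0],0],[[0,0.05,0],0],[[0,0.05,0],0],[[0,0.05,-0.16],0],[[-0.1,0.05,-0.16],0],[[-0.22,0.05,-0.16],0],[[-0.22,0.05,-0.16],0],[[-0.22,-0.115,-0.16],0],[[-0.22,-0.115,-0.16],0]])

```text
time: 13.08
tool_pos: [499.8, 34.7, 229.8]
tool_rot: [[0.997, -0.077, 0.002], [-0.077, -0.997, 0.001], [0.002, -0.001, -1.0]]
contact_force: [-0.1, 0.0, 0.3]
width: -0.0
```

```bash
python3 -c "
from nav import *
where((-73,24,9)); grab('wrist','w6')
cv2.imwrite('pics/w6c.png',load('w6')['frame'][0:330])"
```

```text
t 13.075 tcp [499.8  34.7 229.8] tip in rack [-91.8  25.7] tip z 56.8 yaw -4.43 F [-0.1  0.   0.3] w -0.0
shift [0.0625 0.0059 0.1594] spin 0.0014
```

View pics/w6c.png

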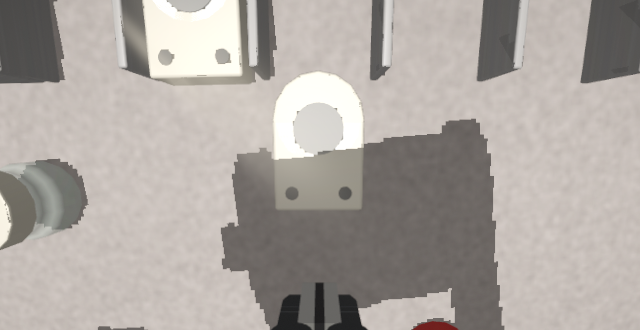

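The cap is now square to the gap and centred: column 318, between dividers at 257 and 378. Now I'll lower and push straight in.

>>> arm_command(rows=[[[0,0.001,0.1],0],[[0,0.001,0.15],0],[[0,0.001,0.158],0],[[0,0.001,0.158],0],[[0.05,0.001,0.158],0],[[0.07,0.001,0.158],0],[[0.09,0.001,0.158],0],[[0.11,0.001,0.158],0],[[0.13,0.001,0.158],0],[[0.15,0.001,0.158],0],[[0.17,0.001,0.158],0],[[0.17,0.001,0.158],0]])

```text
time: 14.62
tool_pos: [550.1, 28.5, 182.2]
tool_rot: [[0.997, -0.079, 0.001], [-0.079, -0.997, 0.0], [0.001, -0.0, -1.0]]
contact_force: [-1.1, 0.4, -0.5]
width: 0.2
```

```bash
python3 -c "
from nav import *
where((-13,25,9))"
```

```text
t 14.625 tcp [550.1  28.5 182.2] tip in rack [-41.3  23.4] tip z 9.2 yaw -4.55 F [-1.1  0.4 -0.5] w 0.2
shift [ 0.0942 -0.0055  0.0007] spin 0.0001
```

>>> arm_command(rows=[[[0.015,0,0],0],[[0.03,0,0],0],[[0.045,0,0],0],[[0.06,0,0],0],[[0.07,0,0],0],[[0.08,0,0],0],[[0.087,0,0],0],[[0.087,0,0],0]])

```text
time: 15.62
tool_pos: [575.7, 26.4, 182.1]
tool_rot: [[0.997, -0.079, 0.001], [-0.079, -0.997, 0.0], [0.001, -0.0, -1.0]]
contact_force: [0.3, 0.9, -0.1]
width: 0.0
```

```bash
python3 -c "
from nav import *
where((-12,25,9)); grab('wrist','w7')
cv2.imwrite('pics/w7c.png',load('w7')['frame'][0:330])"
```

```text
t 15.625 tcp [575.7  26.4 182.1] tip in rack [-15.7  23.4] tip z 9.1 yaw -4.55 F [ 0.3  0.9 -0.1] w 0.0
shift [ 0.0125 -0.0055  0.0004] spin 0.0001
```

View pics/w7c.png

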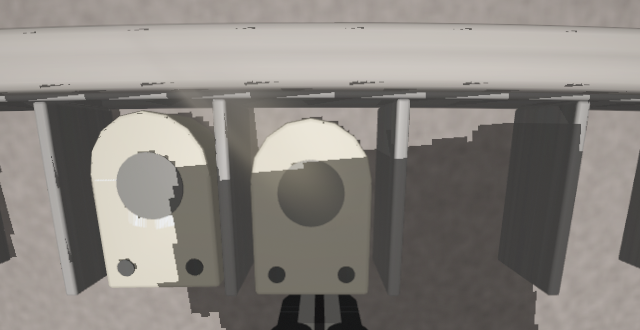

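The cap is centred in the gap. Its flat end is at row 293 against 287 for the stored cap that is already home, so about 2–3 mm remains.

>>> arm_command(rows=[[[0.005,0,0],0],[[0.008,0,0],0],[[0.01,0,0],0],[[0.01,0,0],0]])

```text
time: 16.18
tool_pos: [578.5, 26.2, 182.1]
tool_rot: [[0.997, -0.079, 0.0], [-0.079, -0.997, 0.0], [0.0, -0.0, -1.0]]
contact_force: [-1.6, -0.2, 0.6]
width: -0.2
```

```bash
python3 -c "
from nav import *
where((-12,25,9)); d=grab('wrist','w8')
f=d['frame'].astype(int).sum(2)
for c in (155,160,290,300,330,340): print(c, f[278:304,c].tolist())"
```

```text
t 16.175 tcp [578.5  26.2 182.1] tip in rack [-13.   23.3] tip z 9.1 yaw -4.55 F [-1.6 -0.2  0.6] w -0.2
shift [ 0.0034 -0.0056  0.0002] spin 0.0001
155 [644, 644, 644, 644, 643, 643, 642, 642, 641, 642, 642, 642, 641, 641, 627, 590, 526, 505, 504, 502, 499, 498, 495, 492, 487, 480]
160 [646, 645, 644, 644, 644, 644, 643, 388, 335, 332, 333, 333, 334, 335, 326, 310, 410, 507, 504, 500, 493, 487, 488, 487, 485, 485]
290 [337, 338, 339, 339, 338, 337, 339, 337, 336, 338, 336, 336, 337, 337, 333, 321, 271, 156, 68, 69, 69, 70, 73, 68, 70, 69]
300 [339, 338, 338, 338, 339, 338, 338, 336, 335, 337, 336, 338, 337, 337, 334, 322, 283, 197, 143, 161, 170, 176, 180, 188, 196, 207]
330 [337, 337, 338, 338, 337, 336, 337, 337, 337, 337, 336, 336, 335, 336, 334, 321, 285, 246, 233, 235, 233, 234, 231, 234, 235, 233]
340 [154, 155, 157, 224, 312, 336, 335, 335, 337, 337, 337, 336, 335, 335, 334, 321, 245, 126, 75, 72, 71, 73, 70, 72, 70, 73]
```

>>> arm_command(rows=[[[0.003,0,0],0],[[0.005,0,0],0],[[0.005,0,0],0]])

```text
time: 16.6
tool_pos: [580.1, 26.1, 182.1]
tool_rot: [[0.997, -0.079, 0.0], [-0.079, -0.997, 0.0], [0.0, -0.0, -1.0]]
contact_force: [0.5, -0.3, 1.1]
width: -0.1
```

>>> arm_command(rows=[[[0.003,0,0],0],[[0.005,0,0],0],[[0.005,0,0],0]])

```text
time: 16.98
tool_pos: [580.9, 26.0, 182.0]
tool_rot: [[0.997, -0.079, -0.001], [-0.079, -0.997, 0.0], [-0.001, 0.0, -1.0]]
contact_force: [-5.4, 0.2, 3.5]
width: 0.2
```

Wall contact (−5.4 N, motion stalled), so the cap is home. I'll back off, lift and check.

>>> arm_command(rows=[[[-0.02,0,0],0],[[-0.06,0,0],0],[[-0.1,0,0],0],[[-0.1,0,-0.1],0],[[-0.1,0,-0.25],0],[[-0.3,0,-0.4],0],[[-0.5,0,-0.5],0],[[-0.5,0,-0.5],0],[[-0.5,0,-0.5],0],[[-0.5,0,-0.5],0]])

```text
time: 18.23
tool_pos: [432.9, 37.8, 331.7]
tool_rot: [[0.997, -0.079, 0.001], [-0.079, -0.997, 0.0], [0.001, -0.0, -1.0]]
contact_force: [-1.0, -0.3, 0.1]
width: -0.0
```

```bash
python3 - <<'E'
from nav import *
where(); w=grab('wrist','w9'); t=grab('top','t9'); a=load('top0')['frame'][145:290,120:560]; b=t['frame'][145:290,120:560]
cv2.imwrite('pics/fin.png',np.vstack([w['frame'][0:300],cv2.resize(b[:, :320],(640,290))]))
E
```

```text
t 18.225 tcp [432.9  37.8 331.7] tip in rack [-158.9   23.4] tip z 158.7 yaw -4.55 F [-1.  -0.3  0.1] w -0.0
```

View pics/fin.png

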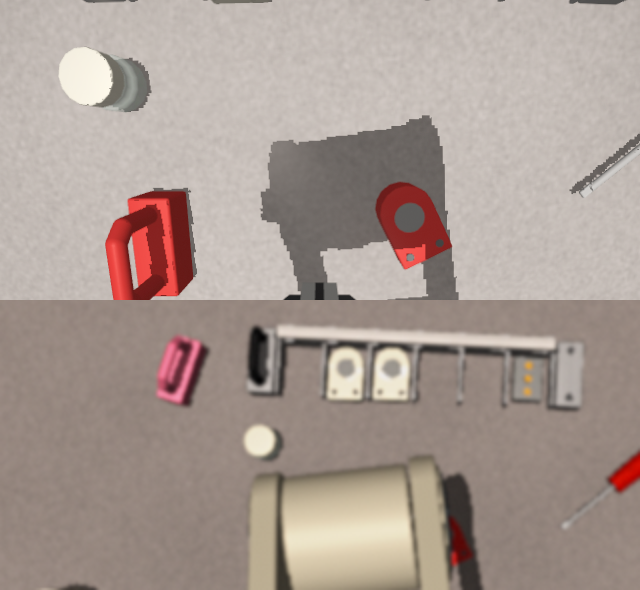

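The free cap sits in the third gap at (392,375), level with the stored cap at (345,375), and everything else is in place. I'll hand in.

```bash
python3 -c "
from station import order
print(order.hand_in())"
```

```text
the job is handed in; nothing more can be done
None
```

The job is done and handed in at about 18 s of the 64 s allowed. No verdict was reported.

- **Rail:** With the fingers closed, I pressed the rail down about 4–5 mm at 5–6 N over the first gap at the handle end. I slid along to the third gap, stopping about 2 mm handle-side of its centre, then lifted off.
- **Cap:** I pushed it towards the rack, nudged it sideways to line up with the gap, then pushed it straight in. It stopped against the back wall at about 5 N.
- **Last checks:** The final top view shows the cap in the third gap, square and level with the stored cap. The stored parts, the jar and what shows of the screwdriver look unmoved. The tape and mug were outside the last pictures I viewed, but the arm never went near them. The arm stands clear and touches nothing.
- **Disagreements:** The camera views differed by about 1–3 mm on where the rack stands. The first, diagonal push left the cap about 7 mm off centre and turned about 2°; the sideways nudge corrected this.

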